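# Set the length stop of a glass-tube scoring gauge

### The job

Set the tube gauge for the next batch: press down the black thumb pad in the middle of the sliding length stop to free its brake, and with the pad held down push the slider along the rail until it rests against the clamped set stop. Do not force the slider along with its brake on or push the set stop out of place. Then let the pad come up so that the brake grips again, leaving the other things on the bench where they lie; work with a fingertip only, without pinching or lifting anything.

Things in the scene. Friction and masses are not known exactly. Their poses are not given: they have to be found in the camera images.
- gauge: Tube length gauge screwed to the bench, placed and turned (up to 0.35 rad) at random: an aluminium rail 480 mm long, 44 mm wide, slotted top face 46 mm above the bench. Origin under the rail's middle at bench height; its y runs along the rail from the scoring head to the set stop, x points to the far side, away from the robot, z up.
- scoring_wheel (a point): The small scoring wheel of the gauge, 77 mm above the bench, beyond the rail at one end (gauge x +66 mm, y -199 mm), on an arm from a grey post 88 mm high; two low roller pairs beside it carry the tube. Never in the slider's way. Tallest part of the gauge: 97 mm.
- slider_rail (a joint): Where the length stop (steel slider 84 mm long along the rail, 60 mm wide, deck 56 mm above the bench, a side bracket to gauge x +76 mm, 70 mm high with the tube bumper) stands, in m: its middle is at gauge y = -0.100 + value, growing towards the set stop. Freed, it slides with 1 to 2 N. With the brake on it holds until pushed with 11 to 17 N.
- brake (a joint): Travel of the thumb pad, in m: about 0 up (brake on), growing as it is pressed down, 0.006 at its end. The brake eases off over the first 0.0025 (5 N there) and is wholly free from 0.003 (6 N); the end of travel takes 8 N, and there the pad meets a solid stop. It springs up when let go. Pressed fully, the pad's tread is still 10 mm above the slider's deck.
- brake_top (a point): Middle of the tread of the thumb pad, on its top surface, 72 mm above the bench when up; it is at the middle of the slider and moves with it and with the pad. The black pad is 32 mm wide across the rail and 44 mm long along it, with a lip 4 mm thick and 4 mm high across each end: the flat between them is 36 mm long and 26 mm wide.
- slider_end (a point): Middle of the slider's end face that meets the set stop, 51 mm above the bench, 42 mm along the rail from the pad's middle.
- stop_face (a point): Middle of the face of the set stop that the slider must meet, 51 mm above the bench; it coincides in plan with slider_end when they touch, and the push felt then rises. The set stop is a dark steel block astride the rail, 24 mm along it, 60 mm wide, 58 mm high, with a brass clamp screw towards the robot (to gauge x -48 mm, below 47 mm) and a white index line on top.
- set_stop (a joint): Where the clamped set stop stands along the rail, in m: its face is at gauge y = 0.100 + value. It is clamped and slips only if pushed with more than about 45 N; it must stay.
- paddle: Graphite paddle with a wooden handle lying flat: 55 mm wide, 230 mm long along its y, 18 mm high. Leave alone.
- blank_tall: Clear glass tube blank standing on end, 25 mm across, 65 mm high; origin under its centre. Leave alone.
- blank_short: Clear glass tube blank standing on end, 34 mm across, 45 mm high; origin under its centre. Leave alone.
- calliper: Steel calliper lying flat, 190 mm long along its x, jaws 50 mm to its -y, 12 mm high. Leave alone.
- reamer: Graphite reamer with a wooden handle lying flat, 176 mm long along its y, 16 mm high. Leave alone.
- vase: Small amber glass vase, 50 mm across, 74 mm high; origin under its centre. Leave alone.
- rod_jar: Steel jar 74 mm across and 110 mm high with glass rods standing in it up to 240 mm; origin under its centre. Leave alone.
- lighter: Wire flint striker lying flat, about 40 mm by 115 mm, 14 mm high. Leave alone.

How it is judged:
By the outcome, as a careful person would: the job done as asked, in the order asked, and still so for the second after the job is handed in, with the robot touching nothing.
It also fails if it takes over 48 s, if anything falls off the work surface, if the arm or the gripper's body presses on something with over 40 N, if the wrist force passes 120 N, or if a joint passes its speed limit or range.

### The arm

A 6-joint arm with a two-finger parallel gripper is mounted at the origin on the work surface. World frame = base frame: x ahead of the robot, y to its left, z up, the work surface at z = 0. Lengths are in m, angles in rad, forces in N, time in s.
With the tool pointing down it reaches from about 0.275 to 0.75 m from the base axis. Payload 10.2 kg.
Tool frame: the origin (TCP) lies midway between the tips of the shut fingers; the grasp point (between the pads) lies 19 mm behind it (env.hold_point_z is the distance from the TCP to the grasp point, in m); z points along the fingers, y is the line along which they close (so a half turn about z gives the same grasp; the last joint's range is limited). The gripper opens to 85 mm and grips with 20 to 120 N. Pads are 22 mm wide; open, the fingers measure 114 mm over their backs; the gripper's body (76 mm by 85 mm) begins 54 mm behind the grasp point. The pads swing forward as they close: fully open they stand 13 mm farther back than shut.
Start: joints at [0.986, 0.313, 1.498, -0, 1.331, -0.223], TCP at [0.186, 0.491, 0.231] pointing down, gripper open.
Joint ranges: [-2.94, 2.94], [-0.97, 2.17], [0.19, 2.56], [-1.23, 4.37], [0.02, 3.11], [-2.88, 2.88]. Speed limits (rad/s): [2.39, 2.39, 3.01, 3.14, 3.14, 3.14].

### API

Orientations are given as a unit quaternion [x, y, z, w].
In Python, from bench import env, kinematics, monitor, eyes, job gives the robot as it stands. The module is installed in compiled form; this text tells all that it offers. Calls block until the motion is done:
- env.reach(position, orientation): joint-space move of the TCP to a pose.
- env.movel(position, velocity=0.15, frame=None, guard=None): straight line of the TCP; frame=None keeps the orientation; velocity is the mean speed in m/s. With guard (N) it stops when the force on the tool has changed by that much, and returns True; else False.
- env.set_joints(angles): joint-space move.
- env.release() and env.close_gripper(effort=None): open the fingers fully, or close them until they stop; effort is the grip in N (None keeps the last).
- env.hold(seconds).
- kinematics.ik(position, orientation): joint angles nearest the present ones, or None.
- monitor.sense(): the state.
- eyes.grab_frame(name): name is "scene" or "top" or "wrist"; returns a dict with "frame" (420x560x3 uint8, red, green, blue), "mtx" (3x3 intrinsics, pixels), "k1" (the pictures are not rectified: a ray, as slopes to the right and down, at radius r is drawn at 1 + k1 r^2 times it, then the intrinsics apply), "view" (4x4, takes a point from world to camera coordinates). Camera axes: x right, y down, z forward; pixel columns grow to the right and rows downward; lengths in m; the calibration is good to about 2 mm. A picture is of the moment at which its call begins. There is no depth.
A pose or a line that the arm cannot do raises env.MotionError and nothing moves.
- job.hand_in(): hands the job in; it is judged then, once.
The state is a dict: "clock": time; "joints": joint angles; "qvel": joint speeds; "joint_efforts": joint torques, N m; "position": TCP position; "ee_rot": TCP orientation; "contact_force": force on the tool from outside, world axes, zero at the start; "ft_torque": the same for the moment, N m; "finger_gap": opening from 0.0 (shut) to 1.0 (fully open); "gripper_force": force on a finger pad.
Only numpy, scipy, OpenCV 4.12 (cv2) and the standard library are available. Lean on these libraries where they do the work, as an engineer would, in place of code of your own. Each camera call takes 0.05 s, during which the arm holds its last target. There are 200 camera calls.

## Working session

There is one attempt and no reset: what is moved stays moved. The work goes in short steps, each a Python script; the robot and the scene stay as the last script left them, time stands still between calls to the robot, and variables do not carry over. Pictures are saved under pics/ and viewed, at most 10 in all, crops included, and the job is handed in when it is done.

```bash
mkdir -p pics; cat > h.py <<'E'
import numpy as np, cv2
from bench import env, kinematics, monitor, eyes, job
def grab(n,fn=None):
    f=eyes.grab_frame(n)
    if fn: cv2.imwrite('pics/'+fn,f['frame'][:,:,::-1])
    return f
def ray(f,px):
    K=np.array(f['mtx'],float); d=np.array([f['k1'],0,0,0,0],float)
    p=cv2.undistortPoints(np.array([[px]],float),K,d)[0,0]
    V=np.array(f['view']); R=V[:3,:3]; t=V[:3,3]
    return -R.T@t, R.T@np.array([p[0],p[1],1.])
def onplane(f,px,z):
    o,d=ray(f,px); return o+d*(z-o[2])/d[2]
def proj(f,P):
    V=np.array(f['view']); r,_=cv2.Rodrigues(V[:3,:3])
    return cv2.projectPoints(np.array(P,float).reshape(-1,3),r,V[:3,3],np.array(f['mtx'],float),np.array([f['k1'],0,0,0,0],float))[0].reshape(-1,2)
E
python3 - <<'E'
from h import *
for n in('top','scene'):
    f=grab(n,n+'1.png'); o,_=ray(f,(280,210)); print(n,o,f['k1'])
s=monitor.sense(); print(s['clock'],s['ee_rot'],s['contact_force'])
E
```

```text
top [0.41579618 0.03463742 1.45404611] 0.006758714088694585
scene [1.67453079 0.02564106 1.03778524] -0.13215511869787044
0.1 [ 1.79906887e-01  9.83683493e-01 -5.02646274e-04 -2.11659910e-04] [-0.06508711  0.50695652  0.17161633]
```

View pics/top1.png

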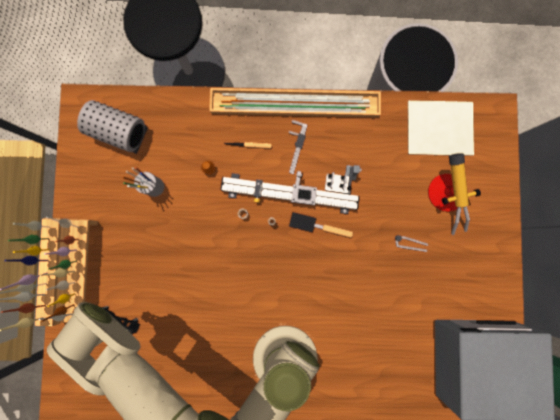

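View pics/scene1.png

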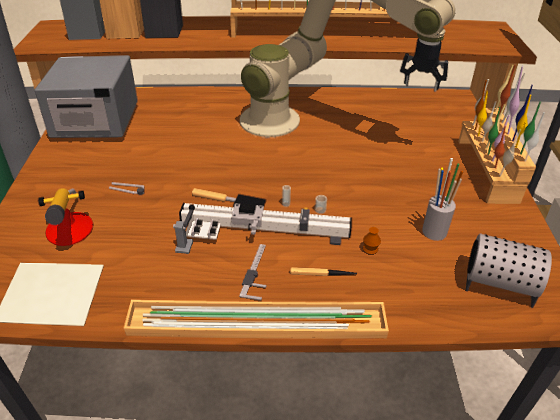

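The top view shows the rail from about (222,185) to (357,203), with the slider and its pad at about (305,195) and the set stop at about (258,192). The scoring head is at the right end, so gauge +y points left in the image. I'll take rough positions from this and then look from close by.

```bash
python3 - <<'E'
from h import *
from scipy.spatial.transform import Rotation as R
f=grab('top')
a=onplane(f,(222.5,186),.046);b=onplane(f,(357,203),.046);p=onplane(f,(305,195),.072)
u=(a-b)[:2]; L=np.linalg.norm(u);u/=L; th=np.arctan2(-u[0],u[1]); print(a,b,p,L,th)
# tool y along rail, z down
y=np.array([u[0],u[1],0]); 
env.close_gripper(20)
best=None
for s in(1,-1):
    Y=s*y;Z=np.array([0,0,-1.]);X=np.cross(Y,Z)
    q=R.from_matrix(np.c_[X,Y,Z]).as_quat()
    j=kinematics.ik([*p[:2],.26],q); print(s,q,j)
    if j is not None and (best is None or abs(j[5])<abs(best[0])): best=(j[5],q)
q=best[1]; c=p[:2]+u*.06
env.reach([*c,.28],q)
f=grab('wrist','w1.png'); print(monitor.sense()['clock'],q,ray(f,(280,210)))
np.savez('rough.npz',q=q,u=u,p=p)
E
```

```text
[0.6005643  0.23196762 0.046     ] [ 0.54929299 -0.24431759  0.046     ] [ 0.57125743 -0.05849907  0.072     ] 0.47903689493550494 -0.10723539058660804
1 [0.05359201 0.99856292 0.         0.        ] [-3.05985866e-01  4.05301571e-01  1.29328860e+00 -4.44089210e-16
  1.44300249e+00 -1.76954680e+00]
-1 [ 0.99856292 -0.05359201  0.         -0.        ] [-3.05985866e-01  4.05301571e-01  1.29328860e+00 -4.44089210e-16
  1.44300249e+00  1.37204585e+00]
3.2167 [ 0.99856292 -0.05359201  0.         -0.        ] (array([ 0.65728686, -0.0066707 ,  0.42173444]), array([-0.3052856 ,  0.03190856, -0.95174238]))
```

View pics/w1.png

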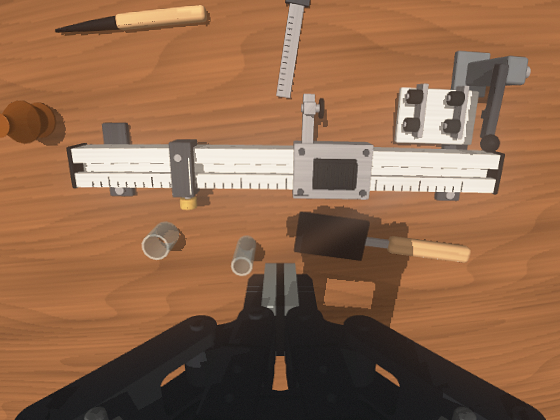

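The wrist view shows the black pad at about (335,174), the slider deck from x 293 to 372, the set stop from x 171 to 196, and the rail from x 70 to 500. Next I'll measure these to better precision.

```bash
python3 - <<'E'
from h import *
f=grab('wrist'); I=f['frame']; g=cv2.cvtColor(I,cv2.COLOR_RGB2GRAY)
# pad: dark blob inside slider deck
m=np.zeros_like(g); m[152:196,300:366]=(g[152:196,300:366]<75)*255
c=max(cv2.findContours(m,0,2)[0],key=cv2.contourArea); r=cv2.minAreaRect(c); print('pad',r)
pad=onplane(f,r[0],.072); print(pad)
box=np.array([onplane(f,q,.072) for q in cv2.boxPoints(r)]); print(np.linalg.norm(np.diff(box,axis=0),axis=1))
# rail edges: white rows at columns
def edge(cols):
    T=[];B=[]
    for x in cols:
        w=np.where(g[130:215,x]>150)[0]+130; T.append(onplane(f,(x,w.min()-.5),.046)); B.append(onplane(f,(x,w.max()+.5),.046))
    return np.array(T),np.array(B)
T,B=edge(list(range(85,165,4))+list(range(205,285,4))+list(range(380,395,4))+list(range(475,490,4)))
for E in(T,B):
    l=cv2.fitLine(E[:,:2].astype(np.float32),cv2.DIST_HUBER,0,.01,.01).ravel(); l[:2]*=np.sign(l[1]); print('edge th',np.arctan2(-l[0],l[1]), l)
u=l[:2]; 
for row in(158,165,172,180): print(row,g[row,164:204].tolist(), g[row,286:300].tolist())
E
python3 -c "
import cv2
i=cv2.imread('pics/w1.png')[125:210,150:390];cv2.imwrite('pics/c1.png',cv2.resize(i,None,fx=3.3,fy=3.3,interpolation=2))"
```

```text
pad ((334.5, 174.0), (30.0, 43.0), 90.0)
[ 0.5776988  -0.05443981  0.072     ]
[0.04362289 0.03137904 0.04476366]
edge th -0.120168164 [0.11987916 0.9927885  0.607942   0.01654468]
edge th -0.119216874 [0.11893468 0.9929021  0.56838846 0.06517679]
158 [243, 243, 243, 243, 248, 217, 92, 105, 103, 127, 174, 191, 190, 187, 185, 185, 192, 133, 103, 103, 105, 107, 105, 96, 254, 119, 97, 80, 72, 88, 156, 148, 159, 246, 243, 241, 241, 241, 241, 241] [236, 236, 236, 236, 235, 236, 239, 190, 173, 192, 195, 194, 194, 194]
165 [239, 239, 239, 240, 242, 218, 130, 102, 106, 106, 105, 105, 108, 107, 105, 105, 108, 107, 105, 105, 105, 105, 104, 99, 185, 186, 101, 92, 75, 79, 133, 151, 149, 148, 147, 148, 148, 146, 142, 181] [235, 240, 240, 239, 239, 240, 244, 175, 166, 185, 186, 183, 184, 185]
172 [137, 139, 138, 138, 139, 141, 122, 105, 105, 105, 104, 104, 106, 106, 106, 107, 106, 107, 105, 105, 105, 105, 106, 101, 108, 254, 98, 96, 77, 75, 94, 140, 137, 133, 135, 140, 142, 147, 147, 145] [236, 236, 235, 242, 243, 243, 247, 173, 173, 190, 190, 190, 189, 189]
180 [238, 238, 238, 239, 239, 240, 247, 174, 98, 104, 104, 105, 103, 107, 106, 105, 103, 106, 106, 104, 103, 102, 104, 104, 106, 185, 196, 98, 87, 72, 82, 103, 136, 247, 239, 237, 237, 237, 237, 238] [110, 229, 241, 239, 238, 240, 221, 169, 174, 179, 180, 179, 178, 179]
```

View pics/c1.png

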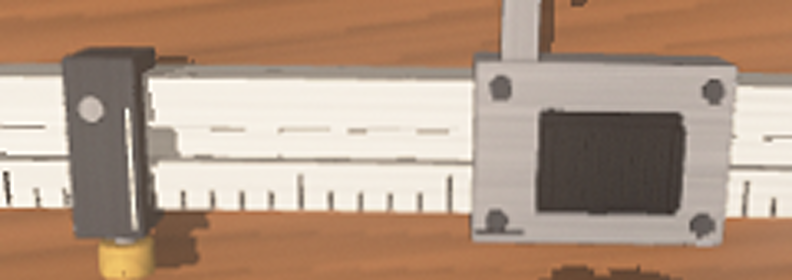

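```bash
python3 - <<'E'
from h import *
from scipy.spatial.transform import Rotation as R
f=grab('wrist'); th=-.1197; u=np.array([-np.sin(th),np.cos(th)]); n=np.array([u[1],-u[0]])
pad=onplane(f,(334.5,174.),.072)[:2]
face=onplane(f,(191.8,172),.058)[:2]; end=onplane(f,(292.7,166),.056)[:2]
axis=(np.array([.607942,.016545])@n+np.array([.568388,.065177])@n)/2
print('axis n',axis,'pad n',pad@n,'pad-end',(end-pad)@u,'gap via pad',(face-pad)@u-.042,'gap via end',(face-end)@u)
c=n*(pad@n+axis)/2+u*(pad@u)
Y=-np.array([*u,0]);Z=np.array([0,0,-1.]);q=R.from_matrix(np.c_[np.cross(Y,Z),Y,Z]).as_quat()
env.reach([*c,.12],q); env.movel([*c,.085],.08)
f0=monitor.sense()['contact_force']; print(f0)
print(env.movel([*c,.066],.02,guard=2)); s=monitor.sense(); print(s['clock'],s['position'],s['contact_force'])
grab('wrist','w2.png'); np.savez('p.npz',c=c,u=u,n=n,q=q,f0=f0,gap=(face-end)@u)
E
```

```text
axis n 0.5790769980527105 pad n 0.5800767775870543 pad-end 0.042330680929271544 gap via pad 0.10767655809544943 gap via end 0.1073458771661779
[ 0.25102738  0.04380445 -0.02218733]
True
5.325 [ 0.57714649 -0.05444713  0.07017916] [0.03823165 0.5676109  4.57513667]
```

View pics/w2.png

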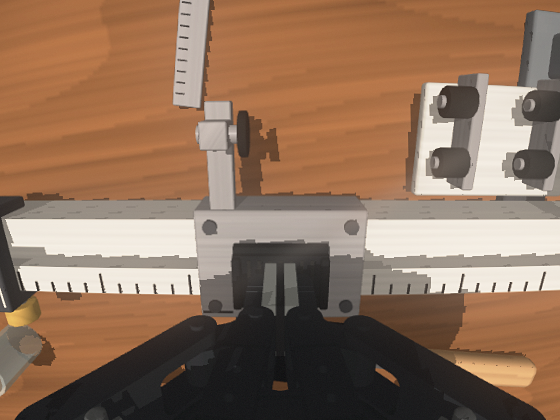

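The shut fingertips are centred on the pad: the tip is at column 280 and the pad spans 233 to 328. Next I'll press the pad to its end stop.

```bash
python3 - <<'E'
from h import *
d=np.load('p.npz');c=d['c'];z=monitor.sense()['position'][2]
while z>.062:
    z-=.0008; env.movel([*c,z],.01); s=monitor.sense(); F=s['contact_force']; print(round(z,4),s['position'].round(4) if hasattr(s['position'],'round') else s['position'],np.round(F,2))
    if F[2]>12: break
env.hold(.1); s=monitor.sense(); print(s['clock'],s['position'],s['contact_force'])
E
```

```text
0.0695 [ 0.5772 -0.0544  0.0697] [-1.17 -0.09  6.05]
0.0687 [ 0.5772 -0.0544  0.069 ] [-1.45  0.2   6.68]
0.0679 [ 0.5772 -0.0544  0.0682] [-1.6  -0.47  6.22]
0.0671 [ 0.5772 -0.0544  0.0674] [-2.37  1.35  7.33]
0.0663 [ 0.5772 -0.0544  0.0667] [-2.57  0.79  6.8 ]
0.0655 [ 0.5772 -0.0544  0.066 ] [-2.8   0.46  8.02]
0.0647 [ 0.5773 -0.0545  0.0659] [-5.01  0.26 14.17]
7.225 [ 0.57731412 -0.05446523  0.06591379] [-5.05623205  0.44189875 15.00477151]
```

```bash
python3 - <<'E'
from h import *
d=np.load('p.npz');c=d['c'];u=d['u']
def st(t,r):
    s=monitor.sense();F=np.array(s['contact_force']);print(t,r,round(s['clock'],2),'along',((np.array(s['position'])[:2]-c)@u*1e3).round(2),'z',round(s['position'][2],4),'Fu',(F[:2]@u).round(2),F.round(2));return F
for t in(.01,.05,.097):
    r=env.movel([*(c+u*t),.0648],.03 if t<.02 else .05,guard=10); F=st(t,r)
    if r or F[2]<10: break
grab('wrist','w3.png')
E
```

```text
0.01 False 7.71 along 10.21 z 0.0659 Fu 1.3 [-4.43  1.84 13.57]
0.05 False 8.66 along 50.29 z 0.0659 Fu 1.07 [-4.54  1.62 13.29]
0.097 False 9.75 along 97.31 z 0.0659 Fu 0.78 [-4.23  1.29 13.31]
```

View pics/w3.png

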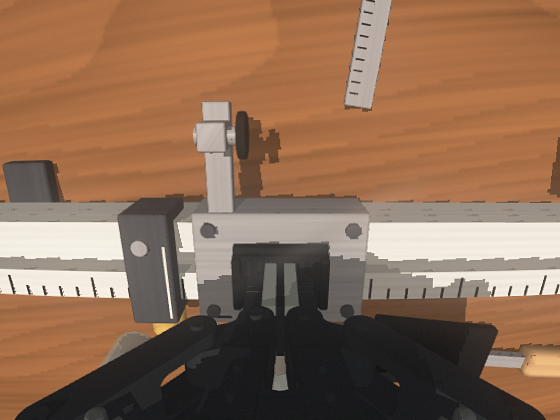

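The slider followed the finger with no slip. A gap of about 10 mm to the stop remains (columns 184 to 196), so I'll close it slowly by force.

```bash
python3 - <<'E'
from h import *
d=np.load('p.npz');c=d['c'];u=d['u'];t=.097
while t<.120:
    t+=.001; env.movel([*(c+u*t),.0648],.012)
    s=monitor.sense();F=np.array(s['contact_force']);fu=-(F[:2]@u)
    a=((np.array(s['position'])[:2]-c)@u*1e3)
    print(round(t,4),a.round(2),'push',fu.round(2),'Fz',F[2].round(1))
    if abs(fu)>7 or F[2]<9: break
print(s['clock']); grab('wrist','w4.png')
E
```

```text
0.098 98.11 push 0.63 Fz 13.3
0.099 99.03 push 0.94 Fz 13.1
0.1 100.02 push 0.34 Fz 12.6
0.101 101.01 push -0.08 Fz 13.3
0.102 102.02 push 1.2 Fz 13.4
0.103 103.03 push 0.61 Fz 12.2
0.104 104.01 push 0.95 Fz 12.9
0.105 105.02 push -0.11 Fz 12.8
0.106 106.02 push 0.45 Fz 13.0
0.107 107.02 push 0.63 Fz 13.3
0.108 108.02 push 0.48 Fz 12.6
0.109 108.39 push 3.89 Fz 12.7
0.11 108.81 push 8.11 Fz 13.2
13.05
```

View pics/w4.png

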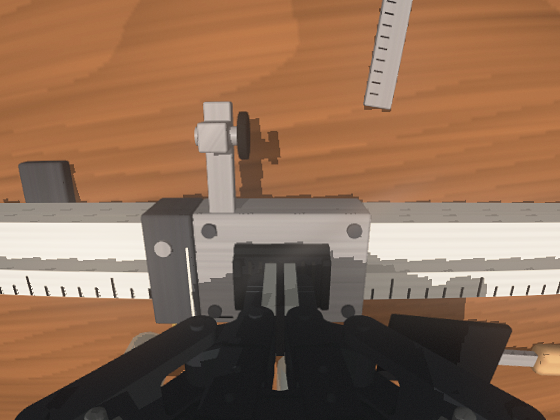

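The push rose and the slider now touches the set stop, with no gap at column 196. I'll lift straight up, retreat and check.

```bash
python3 - <<'E'
from h import *
d=np.load('p.npz');c=d['c'];u=d['u'];e=c+u*.110
env.movel([*e,.078],.02); s=monitor.sense(); print(s['contact_force'])
env.movel([*e,.28],.12); env.hold(.3)
f=grab('wrist','w5.png'); s=monitor.sense(); print(s['clock'],s['contact_force'])
i=f['frame'][:,:,::-1]; cv2.imwrite('pics/w5.png',i)
pf=proj(f,[*(c+u*.1085),.072]); print('pad expected px',pf)
E
```

```text
[ 0.10281861  0.67450386 -0.46241759]
16.0917 [ 0.82696102 -0.48183173 -0.51785949]
pad expected px [[281.20082311 179.43330927]]
```

View pics/w5.png

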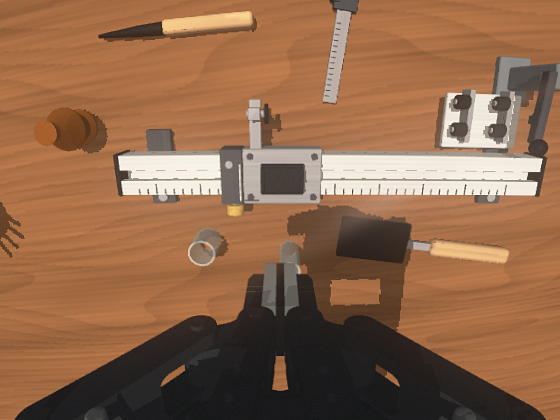

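The slider rests against the set stop (column 244), the pad is up at about (282,179), and nothing else has moved.

```bash
python3 -c "
from h import *
print(job.hand_in())"
```

```text
the job is handed in; nothing more can be done
None
```

The slider now rests against the set stop with the pad up and the brake on; I pushed it there with the pad held fully down, left everything else where it lay, and handed the job in at about 16 s.

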